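# Let a cell out of the lever dispenser

### The arm

A 7-joint arm with a two-finger parallel gripper is mounted at the origin on the work surface. World frame = base frame: x ahead of the robot, y to its left, z up, the work surface at z = 0. Lengths are in mm, angles in rad, forces in N, time in s.
With the tool pointing down it reaches from about 400 to 875 mm from the base axis. Payload 4.4 kg.
Tool frame: the origin (TCP) lies midway between the tips of the shut fingers; the grasp point (between the pads) lies 19 mm behind it; z points along the fingers, y is the line along which they close (so a half turn about z gives the same grasp; the last joint's range is limited). The gripper opens to 85 mm and grips with 20 to 120 N. Pads are 22 mm wide; open, the fingers measure 114 mm over their backs; the gripper's body (76 mm by 85 mm) begins 54 mm behind the grasp point. The pads swing forward as they close: fully open they stand 13 mm farther back than shut.
Start: joints at [1.165, 0.628, 0.038, 1.517, -0.027, 0.996, -0.02], TCP at [216.672, -612.839, 231.313] pointing down, gripper open.
Joint ranges: [-3.06, 3.06], [-0.37, 2.12], [-1.25, 1.32], [0.18, 2.47], [-1.1, 4.24], [0.23, 1.98], [-2.94, 2.94]. Speed limits (rad/s): [2.57, 2.57, 3.14, 3.14, 3.14, 3.14, 3.14].

### API

Orientations are given as [roll, pitch, yaw] about the fixed x, y, z axes, in that order (R = Rz(yaw) Ry(pitch) Rx(roll)).
In Python, from cell import telemetry, eyes, ctrl, finder gives the robot as it stands.
- The arm moves only by the tool move_arm, never from a script. Its argument "steps" is a list of rows, each a list of 7 numbers: the turn, a rotation vector about the world's x, y, z in degrees, then the shift along the world's x, y, z in m, then the finger opening in m, from 0 to 0.0854. A call has 1 to 5 rows; each row shifts and turns the commanded pose from where the row before left it; what a row does not reach is not made up. A row lasts 1/10 s, in which the tool goes at most 50 mm and 8.59 degrees, less where a joint would pass 70% of its speed; a pose out of reach is approached as far as the arm can. A call with a gripper value outside its range is refused whole. The fingers move at their own pace and stop on an object; the grip force is fixed at half the most. Time passes only in rows, so rows that do not move let the fingers close. It gives the time, the measured TCP pose, the force, the opening and the grip force at its end, in the units of the state.
- telemetry.read_state(): the state, without advancing time (a new reading comes with each control period).
- eyes.get_image(name): name is "scene" or "top"; returns (picture, depth): 384x512x3 uint8, blue, green, red; 384x512 float32, mm along the optical axis (not along the pixel's ray), 0 where there is no reading.
- eyes.calibration(name): a dict with "fx", "fy", "cx", "cy" (pixels), "position" and "attitude" of the camera in the world. Camera axes: x right, y down, z forward; pixel columns grow to the right and rows downward; lengths in mm; the calibration is good to about 2 mm. A picture is of the moment at which its call begins. calibration takes no time and is no camera call.
- ctrl.finish_job(): hands the job in; it is judged then, once.
Trained networks look in the newest picture that a camera, given by its name, has taken for a name from the list of things; names that differ only in an ending like _2 or _b are one class to them, and where a whole thing is asked for, a point or a joint stands for the part that bears it (a point fixed in the world has none). Each returns a list of dicts, best first, with "confidence" (0 to 1); they miss things now and then, are a little off and sometimes report something else, mostly with a low value. They report only what shows in the picture. A call takes as long as a camera call.
- finder.boxes_of(camera, name): "location" ([x, y, z] in mm, in the coordinates of the camera as it stood for that picture, good to about 4 mm: the middle of the surface that is visible of it).
- finder.cut_out(camera, name): "mask" (384x512 bool, what is visible of it).
- finder.pinpoint(camera, name): "location" ([x, y, z] in mm, in the coordinates of the camera as it stood for that picture, good to about 4 mm: a listed point, or the origin of a listed thing).
The state is a dict: "clock": time; "qpos": joint angles; "qd": joint speeds; "tau": joint torques, N m; "eef_pos": TCP position; "tool_rot": TCP orientation; "force": force on the tool from outside, world axes, zero at the start; "torque": the same for the moment, N m; "width": finger opening in mm; "gripper_force": force on a finger pad.
Only numpy, scipy, OpenCV 4.12 (cv2) and the standard library are available. Lean on these libraries where they do the work, as an engineer would, in place of code of your own. Each camera call takes 0.05 s, during which the arm holds its last target. There are 200 camera calls.

### The job

Let the big cell out of the wider of the two dispensers: with a fingertip press its lever all the way down, so that the linked lid lifts, and hold it there until the cell has rolled out and come to rest in the tray. Then ease the lever back up with the finger still on it, so that the lid comes down gently and does not slam, and take the hand away. Use only that lever: leave the cells, the lids, the narrow dispenser and everything else on the bench alone.

Things in the scene. Friction and masses are not known exactly. Their poses are not given: they have to be found in the camera images.
- wide: the wide cell dispenser, a grey sheet-metal unit fixed to the bench, 200 long x 83 mm wide over its walls, 82 tall with the lid shut. Origin on the bench under its middle (tray foot at x -111 mm, back at x +77 mm); x points to its back, so the tray end is at -x; y to its left, z up. An inner ramp 71 mm wide falls 10 degrees from the back to the tray; the tray (x -105 to -42 mm) is open at the top with walls 42 mm high. The lever is on its right side (-y).
- wide_lid (a joint): angle in rad of the wide unit's clear lid, hinged along its back top edge: 0 shut, 0.76 fully up. Its front flap hangs down and holds the cell back. It moves 1.9 rad per rad of the lever. Dropping faster than 2 rad/s at any time counts as slamming
- wide_lever (a joint): angle in rad of the wide unit's lever: 0 at rest (front end up), 0.40 pressed fully down to its stop. A spring of about 5 N (rest) to 8 N (down), felt at the pad, throws it back up at once if it is let go, and the linked lid slams
- wide_pad (a point): middle of the upper face of the wide unit's black lever pad, 40 x 36 mm, 8 thick, a little way in front and to the right of the lid; at rest at about x -117, y -60, z +86 mm of the unit, tilted 0.2 rad (front up). The pivot is 97 mm behind and 26 mm below it (rest); pressed fully down the pad sinks 39 mm and moves forward (-x) by 3 mm at most, then slopes 0.2 rad the other way. Keep a fingertip on it; raising it at up to 40 mm/s is gentle
- wide_lid_edge (a point): middle of the front upper edge of the wide unit's lid; lies at x -42, z +81 mm of the unit when shut, rises 80 mm and comes back to about x -8 mm
- slim: the narrow cell dispenser, a grey sheet-metal unit fixed to the bench, 200 long x 66 mm wide over its walls, 82 tall with the lid shut. Origin on the bench under its middle (tray foot at x -111 mm, back at x +77 mm); x points to its back, so the tray end is at -x; y to its left, z up. An inner ramp 54 mm wide falls 10 degrees from the back to the tray; the tray (x -105 to -42 mm) is open at the top with walls 42 mm high. The lever is on its right side (-y).
- slim_lid (a joint): angle in rad of the slim unit's clear lid, hinged along its back top edge: 0 shut, 0.76 fully up. Its front flap hangs down and holds the cell back. It moves 1.9 rad per rad of the lever. Dropping faster than 2 rad/s at any time counts as slamming
- slim_lever (a joint): angle in rad of the slim unit's lever: 0 at rest (front end up), 0.40 pressed fully down to its stop. A spring of about 5 N (rest) to 8 N (down), felt at the pad, throws it back up at once if it is let go, and the linked lid slams
- slim_pad (a point): middle of the upper face of the slim unit's black lever pad, 40 x 36 mm, 8 thick, a little way in front and to the right of the lid; at rest at about x -117, y -51, z +86 mm of the unit, tilted 0.2 rad (front up). The pivot is 97 mm behind and 26 mm below it (rest); pressed fully down the pad sinks 39 mm and moves forward (-x) by 3 mm at most, then slopes 0.2 rad the other way. Keep a fingertip on it; raising it at up to 40 mm/s is gentle
- slim_lid_edge (a point): middle of the front upper edge of the slim unit's lid; lies at x -42, z +81 mm of the unit when shut, rises 80 mm and comes back to about x -8 mm
- big_cell: blue rechargeable cell 26 mm across, 65 long, 90 g, lying across the wide unit's ramp behind the lid's flap. Origin at its centre, x along its length. Let out, it rolls to the foot of the tray within a second and rests there, centre at about x -92, z +27 mm of the wide unit
- small_cell: blue cell 14 mm across, 49 long, 30 g, in the narrow unit in the same way; stays there. Origin at its centre
- screwdriver: loose screwdriver lying on the bench; origin at its middle, on the bench; leave alone
- pliers: loose pliers lying down, about 210 mm long, 16 high; origin at the middle of its underside; leave alone
- meter: loose black multimeter lying down, 150 x 75 x 44 mm; origin at the middle of its underside; leave alone
- spool: loose metal spool standing between the units towards the back, 54 across, 46 tall; origin at the middle of its underside; leave alone
- flux: loose small jar 48 across, 50 tall; origin at the middle of its underside; leave alone
- parts_tray: loose divided tray 100 x 140 x 28 mm; origin at the middle of its underside; leave alone
- spare_cell: loose blue cell, not needed, standing on end on the robot's side of the units, 26 across, 65 tall; origin at the middle of its underside; leave alone

How it is judged:
By the outcome, as a careful person would: the job done as asked, in the order asked, and still so for the second after the job is handed in, with the robot touching nothing.
It also fails if it takes over 45 s, if anything falls off the work surface, if the arm or the gripper's body presses on something with over 40 N, if the wrist force passes 120 N, or if a joint passes its speed limit or range.

## Working session

There is one attempt and no reset: what is moved stays moved. The work goes in short steps, Python scripts to look and compute and a tool call to move; the robot and the scene stay as the last step left them, time stands still between calls to the robot, and variables do not carry over. Pictures are saved under pics/ and viewed, at most 10 in all, crops included, and the job is handed in when it is done.

Besides the shell and the picture viewer there is one more tool, called after "Request:" by a JSON object that holds its "fn" and its "kwargs". move_arm: Moves the arm, as the interface text tells. Its arguments: {"type":"object","properties":{"steps":{"type":"array"}},"required":["steps"]}

```bash
mkdir -p pics; cat > h.py <<'E'
import numpy as np, cv2
from scipy.spatial.transform import Rotation as R
from cell import telemetry, eyes, ctrl, finder
def T(n):
    c=eyes.calibration(n); a=np.array(c["attitude"],float)
    M=a if a.shape==(3,3) else (R.from_euler('xyz',a).as_matrix() if a.size==3 else R.from_quat(a).as_matrix())
    return c,M,np.array(c["position"],float)
def w(n,p):
    c,M,t=T(n); return M@np.array(p)+t
def pix(n,p):
    c,M,t=T(n); q=M.T@(np.array(p)-t); return (c["fx"]*q[0]/q[2]+c["cx"],c["fy"]*q[1]/q[2]+c["cy"])
E
python3 - <<'E'
from h import *
for n in("scene","top"):
    im,d=eyes.get_image(n); cv2.imwrite(f"pics/{n}0.png",im); print(eyes.calibration(n))
    for k in("wide","slim","wide_pad","slim_pad","wide_lid_edge","big_cell","spare_cell","slim_lid_edge","spool","flux"):
        for r in finder.pinpoint(n,k)[:2]: print(n,k,round(r["confidence"],2),w(n,r["location"]).round(0),np.round(pix(n,w(n,r["location"]))))
print(telemetry.read_state())
E
```

```text
{'fx': 426.02246176863963, 'fy': 426.02246176863963, 'cx': 257.4332338055237, 'cy': 189.9180874873136, 'position': array([1368.19625632,  -36.01406637,  934.14247155]), 'attitude': array([-2.37544594,  0.01891116,  1.50183561])}
scene wide 0.72 [683. 459.   3.] [428. 235.]
scene wide 0.62 [606. 184.   2.] [323. 220.]
scene slim 0.87 [ 663. -152.    3.] [203. 244.]
scene wide_pad 0.81 [488. 129.  88.] [299. 171.]
scene slim_pad 0.95 [ 544. -204.   87.] [182. 192.]
scene slim_pad 0.39 [469. 390.   2.] [381. 181.]
scene wide_lid_edge 0.63 [566. 184.  80.] [323. 191.]
scene wide_lid_edge 0.56 [ 547. -205.   86.] [182. 193.]
scene spare_cell 0.71 [393. -28.  -2.] [244. 174.]
scene slim_lid_edge 0.62 [710.  -4.   3.] [259. 255.]
scene slim_lid_edge 0.57 [ 623. -148.   80.] [202. 214.]
scene spool 0.68 [708.  -5.   5.] [259. 254.]
scene flux 0.77 [ 604. -430.    0.] [104. 234.]
{'fx': 410.1987192330069, 'fy': 410.1987192330069, 'cx': 255.84827563878426, 'cy': 193.84991614277266, 'position': array([ 385.57536066,   -7.74200066, 1439.75785039]), 'attitude': array([-3.0134523 ,  0.0201757 , -1
[... 521 characters left out ...]
-0.] [383. 179.]
{'clock': 1.1, 'qpos': array([ 1.16516698,  0.62841125,  0.03848837,  1.51743532, -0.02700259,
        0.99628795, -0.0200107 ]), 'qd': array([-0.0015331 ,  0.00103908,  0.0003779 ,  0.00053711,  0.00023975,
        0.00037263,  0.00069428]), 'tau': array([-7.33176967e-04, -5.63287175e+01,  1.22522715e+00, -1.93783987e+01,
        1.09023982e-02,  1.58729792e-03,  6.42364924e-06]), 'eef_pos': array([ 216.6928522 , -612.81330339,  231.29458679]), 'tool_rot': array([-3.14156788e+00, -4.38116175e-05,  3.39800846e-01]), 'force': array([-0.83124331, -0.86440442, -0.68847833]), 'torque': array([ 0.0479359, -0.0020036,  0.0131627]), 'gripper_force': 0.0, 'width': 85.53936199912258}
```

View images.

View pics/scene0.png

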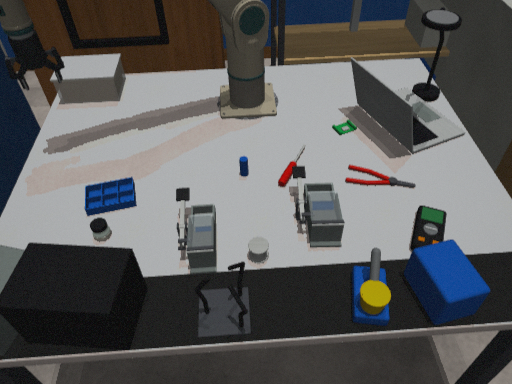

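View pics/top0.png

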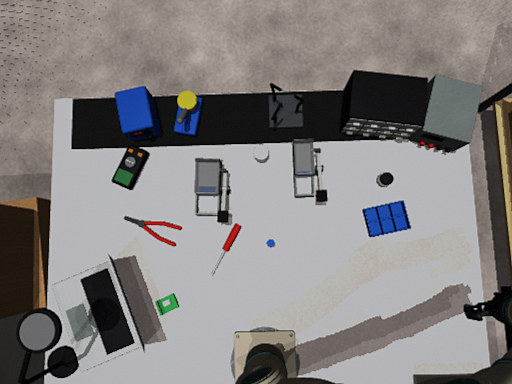

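The scene picture shows the wide unit at about (322,213) with its lever pad at (299,172). The narrow unit is at (201,235) and its pad at (182,194). The top view agrees: the wider unit is the left one, at (208,187), with its pad at (222,216). This fits the networks: wide pad at world (488, 128, 88) and unit yaw about -0.08. I'm moving over there with the fingers shut.

Request:
{"fn": "move_arm", "kwargs": {"steps": [[0, 0, -6, 0.02, 0.043, 0, 0], [0, 0, -6, 0.02, 0.043, 0, 0], [0, 0, -6, 0.02, 0.043, 0, 0], [0, 0, -6, 0.02, 0.043, 0, 0], [0, 0, 0, 0.02, 0.043, 0, 0]]}}

```text
clock: 1.6
eef_pos: [317.4, -396.2, 231.5]
tool_rot: [3.141, -0.0, -0.082]
force: [0.4, 0.6, 0.1]
width: 12.1
gripper_force: 0.0
```

Request:
{"fn": "move_arm", "kwargs": {"steps": [[0, 0, 0, 0.02, 0.043, 0, 0], [0, 0, 0, 0.02, 0.043, 0, 0], [0, 0, 0, 0.02, 0.043, 0, 0], [0, 0, 0, 0.02, 0.043, 0, 0], [0, 0, 0, 0.02, 0.043, 0, 0]]}}

```text
clock: 2.1
eef_pos: [417.4, -181.1, 231.7]
tool_rot: [3.141, -0.001, -0.079]
force: [0.6, 0.2, -0.1]
width: 0.2
gripper_force: 0.0
```

```bash
python3 - <<'E'
from h import *
for n in("scene","top"):
    im,d=eyes.get_image(n); c,M,t=T(n)
    for k in("wide_pad","wide_lid_edge"):
        for r in finder.pinpoint(n,k)[:2]: print(n,k,round(r["confidence"],2),w(n,r["location"]).round(1))
    v,u=np.mgrid[:384,:512]; P=np.stack([(u-c["cx"])/c["fx"]*d,(v-c["cy"])/c["fy"]*d,d],-1)@M.T+t
    near=(np.hypot(P[...,0]-488,P[...,1]-128)<35)&(P[...,2]>70)&(P[...,2]<105)&(im.max(2)<70)&(d>0)
    q=P[near]; print(n,len(q),np.median(q,0).round(1),((np.percentile(q,3,axis=0)+np.percentile(q,97,axis=0))/2).round(1),q.min(0).round(),q.max(0).round())
    if n=="top": cv2.imwrite("pics/top1.png",cv2.resize(im[120:260,170:350],None,fx=4,fy=4))
s=telemetry.read_state(); print(s["clock"],s["eef_pos"],s["tool_rot"],s["qpos"],s["force"],s["width"])
E
```

```text
scene wide_pad 0.58 [488.1 129.8  89.3]
scene wide_lid_edge 0.92 [565.3 182.1  81.5]
scene 128 [491.8 125.9  87.3] [491.  126.2  86.3] [473. 109.  79.] [510. 144.  94.]
top wide_pad 0.71 [489.9 129.5  88.8]
top wide_lid_edge 0.72 [566.6 184.4  84.3]
top wide_lid_edge 0.58 [488.6 127.7  83.1]
top 116 [490.2 127.3  86. ] [491.4 127.3  85.7] [473. 112.  78.] [510. 146.  96.]
2.4 [ 416.22675446 -183.98610111  231.41918309] [ 3.14083635e+00 -1.88166138e-05 -8.07138768e-02] [ 0.26287435  0.35538335  0.12153536  2.04006961 -0.06092184  0.74923507
 -1.23000388] [ 0.83306178 -0.09911871 -0.48116902] 0.1437568134298922
```

Request:
{"fn": "move_arm", "kwargs": {"steps": [[0, 0, 0, 0.0072, 0.0311, 0, 0], [0, 0, 0, 0.0072, 0.0311, 0, 0], [0, 0, 0, 0.0072, 0.0311, 0, 0], [0, 0, 0, 0.0072, 0.0311, 0, 0], [0, 0, 0, 0.0072, 0.0311, 0, 0]]}}

```text
clock: 2.9
eef_pos: [452.8, -28.3, 231.4]
tool_rot: [3.141, -0.0, -0.083]
force: [0.8, 0.2, 0.4]
width: -0.1
gripper_force: 0.0
```

Request:
{"fn": "move_arm", "kwargs": {"steps": [[0, 0, 0, 0.0072, 0.0311, -0.02, 0], [0, 0, 0, 0.0072, 0.0311, -0.02, 0], [0, 0, 0, 0.0072, 0.0311, -0.02, 0], [0, 0, 0, 0.0072, 0.0311, -0.02, 0], [0, 0, 0, 0.0072, 0.0311, -0.02, 0]]}}

```text
clock: 3.4
eef_pos: [489.6, 127.1, 130.5]
tool_rot: [3.141, -0.001, -0.083]
force: [0.3, 0.3, 0.4]
width: 0.3
gripper_force: 0.0
```

```bash
python3 - <<'E'
from h import *
im,d=eyes.get_image("scene"); s=telemetry.read_state(); print(s["clock"],s["eef_pos"],s["force"],s["qpos"],pix("scene",s["eef_pos"]))
cv2.imwrite("pics/s2.png",cv2.resize(im[110:260,240:400],None,fx=4,fy=4))
E
```

```text
3.45 [489.31777931 133.69224958 127.86713327] [ 2.14118419  5.15065271 -2.85603224] [-0.36214537  0.58245371  0.06197635  2.01158807 -0.0711415   0.5500368
 -1.89645787] (np.float64(301.61251653763304), np.float64(160.44132758135606))
```

View pics/s2.png

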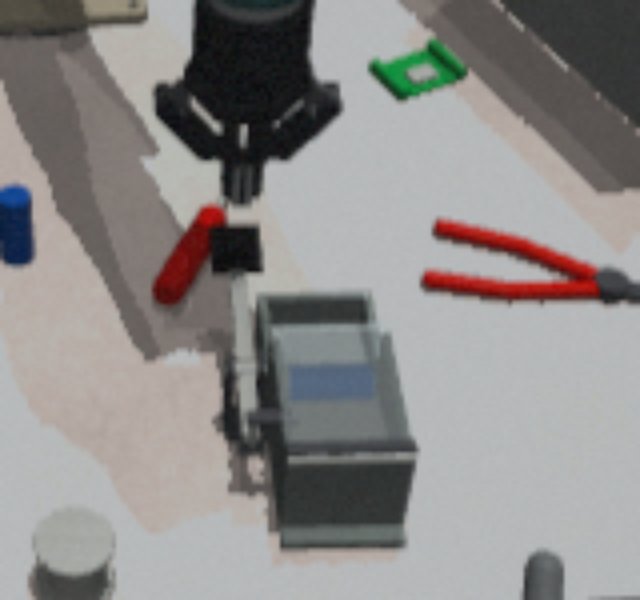

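The crop shows the shut fingertips at (240,195), directly above the black pad at (235,250), with the lid shut and the cell behind it. Now I'm going down to touch.

Request:
{"fn": "move_arm", "kwargs": {"steps": [[0, 0, 0, 0, 0, -0.015, 0], [0, 0, 0, 0, 0, -0.012, 0], [0, 0, 0, 0, 0, -0.008, 0], [0, 0, 0, 0, 0, -0.004, 0], [0, 0, 0, 0, 0, -0.004, 0]]}}

```text
clock: 3.95
eef_pos: [489.0, 127.3, 88.3]
tool_rot: [3.142, -0.0, -0.081]
force: [0.5, 1.0, -0.3]
width: -0.1
gripper_force: 0.0
```

Request:
{"fn": "move_arm", "kwargs": {"steps": [[0, 0, 0, 0, 0, -0.003, 0], [0, 0, 0, 0, 0, -0.003, 0], [0, 0, 0, 0, 0, -0.004, 0], [0, 0, 0, 0, 0, -0.004, 0], [0, 0, 0, 0, 0, -0.004, 0]]}}

```text
clock: 4.45
eef_pos: [486.9, 127.8, 70.6]
tool_rot: [3.141, 0.003, -0.079]
force: [-3.8, -0.8, 6.9]
width: 0.0
gripper_force: 3.2
```

Request:
{"fn": "move_arm", "kwargs": {"steps": [[0, 0, 0, 0, 0, -0.004, 0], [0, 0, 0, 0, 0, -0.004, 0], [0, 0, 0, 0, 0, -0.004, 0], [0, 0, 0, 0, 0, -0.004, 0], [0, 0, 0, 0, 0, -0.003, 0]]}}

```text
clock: 4.95
eef_pos: [486.7, 127.8, 51.6]
tool_rot: [3.141, 0.003, -0.079]
force: [-4.9, -1.2, 8.4]
width: -0.1
gripper_force: 4.2
```

Request:
{"fn": "move_arm", "kwargs": {"steps": [[0, 0, 0, 0, 0, -0.002, 0], [0, 0, 0, 0, 0, -0.002, 0], [0, 0, 0, 0, 0, -0.001, 0], [0, 0, 0, 0, 0, 0, 0], [0, 0, 0, 0, 0, 0, 0]]}}

```text
clock: 5.45
eef_pos: [487.2, 127.8, 47.1]
tool_rot: [3.141, 0.002, -0.079]
force: [-4.3, -1.4, 9.9]
width: 0.2
gripper_force: 5.1
```

Request:
{"fn": "move_arm", "kwargs": {"steps": [[0, 0, 0, 0, 0, -0.001, 0], [0, 0, 0, 0, 0, -0.001, 0], [0, 0, 0, 0, 0, -0.001, 0], [0, 0, 0, 0, 0, 0, 0], [0, 0, 0, 0, 0, 0, 0]]}}

```text
clock: 5.95
eef_pos: [487.3, 127.8, 46.5]
tool_rot: [-3.142, 0.001, -0.079]
force: [-9.0, -1.8, 35.2]
width: 0.2
gripper_force: 18.1
```

```bash
cat > look.py <<'E'
from h import *; import sys
for n in("scene","top"):
    im,d=eyes.get_image(n)
    for k in("big_cell","wide_lid_edge"):
        for r in finder.pinpoint(n,k)[:2]: print(n,k,round(r["confidence"],2),w(n,r["location"]).round(1))
    a=im[110:260,240:400] if n=="scene" else im[130:250,160:288]
    b=cv2.resize(a,(400,375) if n=="scene" else (400,375)); out=b if n=="scene" else np.hstack([out,b])
cv2.imwrite(f"pics/{sys.argv[1]}.png",out)
s=telemetry.read_state(); print(s["clock"],s["eef_pos"],s["force"])
E
python3 look.py l1
```

```text
scene big_cell 0.49 [517.1 185.6  30.9]
scene wide_lid_edge 0.93 [601.1 181.2 161.3]
top big_cell 0.72 [401.5 -26.6  -1.9]
top big_cell 0.42 [707.4  -3.3   0.8]
top wide_lid_edge 0.63 [604.1 184.9 166. ]
6.25 [487.32317675 127.8300597   46.45696194] [-9.37891639 -1.74576659 33.95396711]
```

View pics/l1.png

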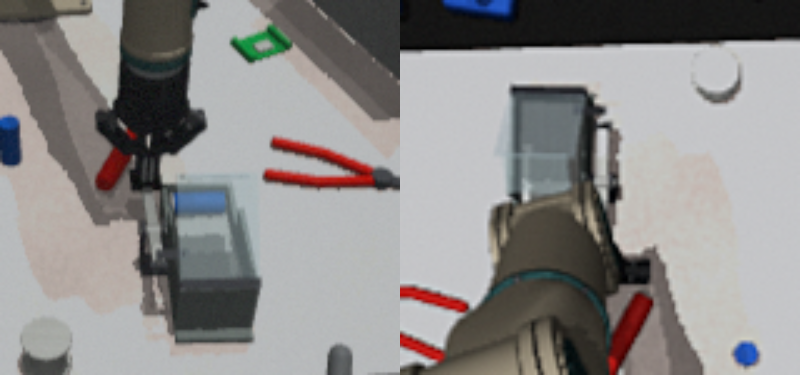

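The stop is reached: force is 34 N and the lid edge is up at z 161 mm. The crop shows the blue cell at the foot of the tray at (200,202), found at (517,186,31), which is the expected resting place. I'll ease the force, hold, and check that it is still.

Request:
{"fn": "move_arm", "kwargs": {"steps": [[0, 0, 0, 0, 0, 0.001, 0], [0, 0, 0, 0, 0, 0, 0], [0, 0, 0, 0, 0, 0, 0], [0, 0, 0, 0, 0, 0, 0], [0, 0, 0, 0, 0, 0, 0]]}}

```text
clock: 6.75
eef_pos: [487.3, 127.8, 46.7]
tool_rot: [3.141, 0.002, -0.079]
force: [-7.9, -1.9, 26.8]
width: -0.1
gripper_force: 13.6
```

Request:
{"fn": "move_arm", "kwargs": {"steps": [[0, 0, 0, 0, 0, 0, 0], [0, 0, 0, 0, 0, 0, 0], [0, 0, 0, 0, 0, 0, 0], [0, 0, 0, 0, 0, 0, 0], [0, 0, 0, 0, 0, 0, 0]]}}

```text
clock: 7.25
eef_pos: [487.3, 127.8, 46.7]
tool_rot: [3.141, 0.002, -0.079]
force: [-7.8, -0.6, 25.9]
width: -0.2
gripper_force: 13.6
```

```bash
python3 look.py l2
```

```text
scene big_cell 0.6 [517.8 184.2  33.5]
scene big_cell 0.35 [487.5 125.9  47.2]
scene wide_lid_edge 0.94 [600.8 183.6 161.2]
top big_cell 0.66 [379.  133.2   2.4]
top wide_lid_edge 0.55 [603.8 185.2 163.2]
7.55 [487.29312606 127.82849274  46.65906407] [-7.76895013 -1.41037659 25.53651372]
```

The cell is at rest. Now I'm easing the lever up at 20 mm/s.

Request:
{"fn": "move_arm", "kwargs": {"steps": [[0, 0, 0, 0, 0, 0.001, 0], [0, 0, 0, 0, 0, 0.001, 0], [0, 0, 0, 0, 0, 0.002, 0], [0, 0, 0, 0, 0, 0.002, 0], [0, 0, 0, 0, 0, 0.002, 0]]}}

```text
clock: 8.05
eef_pos: [486.7, 127.8, 52.9]
tool_rot: [3.141, 0.003, -0.079]
force: [-3.6, -1.0, 7.4]
width: -0.3
gripper_force: 3.8
```

Request:
{"fn": "move_arm", "kwargs": {"steps": [[0, 0, 0, 0, 0, 0.002, 0], [0, 0, 0, 0, 0, 0.002, 0], [0, 0, 0, 0, 0, 0.002, 0], [0, 0, 0, 0, 0, 0.002, 0], [0, 0, 0, 0, 0, 0.002, 0]]}}

```text
clock: 8.55
eef_pos: [486.5, 127.8, 62.8]
tool_rot: [3.141, 0.004, -0.079]
force: [-5.7, -0.2, 7.4]
width: -0.2
gripper_force: 3.4
```

Request:
{"fn": "move_arm", "kwargs": {"steps": [[0, 0, 0, 0, 0, 0.002, 0], [0, 0, 0, 0, 0, 0.002, 0], [0, 0, 0, 0, 0, 0.002, 0], [0, 0, 0, 0, 0, 0.002, 0], [0, 0, 0, 0, 0, 0.002, 0]]}}

```text
clock: 9.05
eef_pos: [487.2, 127.8, 72.8]
tool_rot: [3.141, 0.002, -0.079]
force: [-3.6, -0.7, 4.0]
width: -0.2
gripper_force: 2.7
```

Request:
{"fn": "move_arm", "kwargs": {"steps": [[0, 0, 0, 0, 0, 0.002, 0], [0, 0, 0, 0, 0, 0.002, 0], [0, 0, 0, 0, 0, 0.002, 0], [0, 0, 0, 0, 0, 0.002, 0], [0, 0, 0, 0, 0, 0.002, 0]]}}

```text
clock: 9.55
eef_pos: [488.8, 127.7, 83.0]
tool_rot: [3.141, -0.001, -0.08]
force: [-0.1, -1.3, 4.7]
width: 0.2
gripper_force: 2.3
```

Request:
{"fn": "move_arm", "kwargs": {"steps": [[0, 0, 0, 0, 0, 0.001, 0], [0, 0, 0, 0, 0, 0.001, 0], [0, 0, 0, 0, 0, 0.001, 0], [0, 0, 0, 0, 0, 0.001, 0], [0, 0, 0, 0, 0, 0.001, 0]]}}

```text
clock: 10.05
eef_pos: [489.7, 127.9, 87.6]
tool_rot: [-3.142, -0.002, -0.08]
force: [0.9, -0.5, 0.7]
width: 0.3
gripper_force: 0.7
```

Request:
{"fn": "move_arm", "kwargs": {"steps": [[0, 0, 0, 0, 0, 0.001, 0], [0, 0, 0, 0, 0, 0.001, 0], [0, 0, 0, 0, 0, 0.002, 0], [0, 0, 0, 0, 0, 0.002, 0], [0, 0, 0, 0, 0, 0.002, 0]]}}

```text
clock: 10.55
eef_pos: [488.5, 128.3, 95.4]
tool_rot: [-3.142, 0.0, -0.079]
force: [-1.3, -0.0, 0.9]
width: -0.2
gripper_force: 0.0
```

The finger is free of the pad. I'm moving up and away.

Request:
{"fn": "move_arm", "kwargs": {"steps": [[0, 0, 0, 0, 0, 0.01, 0], [0, 0, 0, 0, 0, 0.025, 0], [0, 0, 0, 0, 0, 0.03, 0], [0, 0, 0, 0, 0, 0.03, 0], [0, 0, 0, 0, 0, 0.03, 0]]}}

```text
clock: 11.05
eef_pos: [488.5, 128.1, 222.2]
tool_rot: [-3.141, -0.0, -0.079]
force: [1.2, 0.5, -0.3]
width: -0.3
gripper_force: 0.0
```

Request:
{"fn": "move_arm", "kwargs": {"steps": [[0, 0, 0, -0.01, -0.03, 0.005, 0], [0, 0, 0, -0.01, -0.035, 0, 0], [0, 0, 0, -0.01, -0.035, 0, 0], [0, 0, 0, -0.005, -0.03, 0, 0], [0, 0, 0, 0, -0.015, 0, 0]]}}

```text
clock: 11.55
eef_pos: [452.4, -19.8, 226.2]
tool_rot: [3.141, -0.0, -0.083]
force: [-0.2, 1.3, 0.0]
width: 0.3
gripper_force: 0.0
```

```bash
python3 look.py l3
```

```text
scene big_cell 0.41 [516.5 187.8  31.5]
scene wide_lid_edge 0.82 [566.1 184.1  81.9]
scene wide_lid_edge 0.73 [ 605.7 -433.6    2.2]
top big_cell 0.71 [518.7 188.1  31.5]
top big_cell 0.17 [ 469.5 -433.    -4.8]
top wide_lid_edge 0.61 [568.1 187.2  84.1]
11.85 [453.87372964 -15.38410882 225.50926503] [ 0.27930686 -0.49112337  0.53946085]
```

View pics/l3.png

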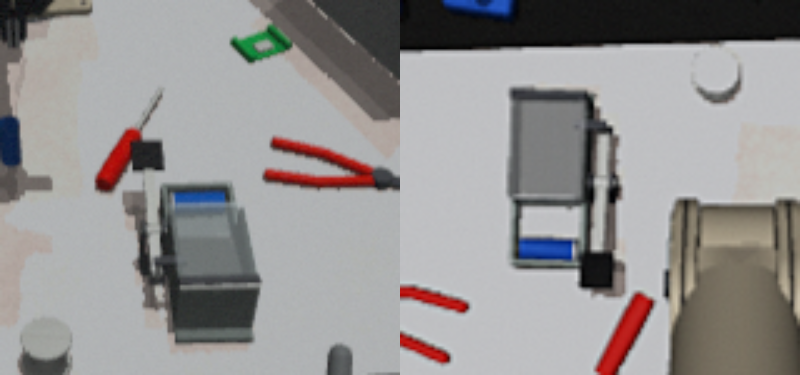

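The lid is shut and the lever is up with its pad at (147,155). The cell lies in the tray, at (200,198) in the scene crop and (547,248) in the top crop. The hand is clear, so I'm handing the job in.

```bash
python3 -c "
from cell import ctrl; print(ctrl.finish_job())"
```

```text
the job is handed in; nothing more can be done
None
```

The big cell rolled out and rests in the wide unit's tray, I eased the lever back up at about 20 mm/s so the lid came down gently, and the hand is clear; the job was handed in at about 12 s.

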